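# Grip a hardwood block between the dogs of a turnbuckle clamp

### The arm

A 7-joint arm with a two-finger parallel gripper is mounted at the origin on a cart in front of the work surface, level with it; the furniture and walls round the work are solid. World frame = base frame: x ahead of the robot, y to its left, z up, the work surface at z = 0. Lengths are in m, angles in rad, forces in N, time in s.
With the tool pointing down it reaches from about 0.425 to 0.925 m from the base axis. Payload 6.8 kg.
Tool frame: the origin (TCP) lies at the very end of the fingers, on their centre line; the grasp point (between the pads) lies 19 mm behind it; z points along the fingers, y is the line along which they close (so a half turn about z gives the same grasp; the last joint's range is limited). The gripper opens to 85 mm and grips with 20 to 120 N. Pads are 22 mm wide; open, the fingers measure 114 mm over their backs; the gripper's body (76 mm by 85 mm) begins 54 mm behind the grasp point. The pads swing forward as they close: fully open they stand 13 mm farther back than shut.
Start: joints at [1.212, 0.477, 0.022, 1.555, -0.011, 1.109, -0.083], TCP at [0.168, -0.654, 0.194] pointing down, gripper open.
Joint ranges: [-2.96, 2.96], [-0.34, 2.1], [-1.41, 1.46], [0.24, 2.44], [-1.37, 4.51], [0.17, 1.92], [-2.96, 2.96]. Speed limits (rad/s): [2.39, 2.39, 3.14, 3.14, 3.14, 3.14, 3.14].

### API

Orientations are given as a unit quaternion [w, x, y, z].
In Python, from station import get_obs, read_camera, hand_in gives the robot as it stands.
- The arm moves only by the tool arm_command, never from a script. Its argument "commands" is one flat list of numbers, 7 for each row, row after row: the shift along the tool's x, y, z in m, then the turn, a rotation vector about the tool's x, y, z in degrees, then the opening, from 0 (shut) to 1 (fully open). In form: [tx, ty, tz, rx, ry, rz, fingers, tx, ty, tz, rx, ry, rz, fingers, ...]. A call has 1 to 8 rows; each row is the pose to reach, as a shift and turn from the pose commanded when the call began, along the tool's axes at that moment; what a row does not reach only later rows make up. A row lasts 1/10 s, in which the tool goes at most 50 mm and 8.59 degrees, less where a joint would pass 70% of its speed; a pose out of reach is approached as far as the arm can. A call with a gripper value outside its range is refused whole. The fingers move at their own pace and stop on an object; "force" is the grip in N (left out, the last holds). Time passes only in rows, so rows that repeat a pose let the fingers close. It gives the time, the measured TCP pose, the force, the opening and the grip force at its end, in the units of the state.
- get_obs(): the state, without advancing time (a new reading comes with each control period).
- read_camera(name): name is "side" or "top"; returns a dict with "img" (384x512x3 uint8, red, green, blue), "camera_matrix" (3x3 intrinsics, pixels), "pose" (4x4, takes a point from camera to world coordinates). Camera axes: x right, y down, z forward; pixel columns grow to the right and rows downward; lengths in m; the calibration is good to about 2 mm. A picture is of the moment at which its call begins. There is no depth.
- hand_in(): hands the job in; it is judged then, once.
The state is a dict: "t": time; "q": joint angles; "joint_vel": joint speeds; "joint_torque": joint torques, N m; "eef_pos": TCP position; "tool_rot": TCP orientation; "contact_force": force on the tool from outside, world axes, zero at the start; "torque": the same for the moment, N m; "gripper_width": opening from 0.0 (shut) to 1.0 (fully open); "grasp_force": force on a finger pad.
Only numpy, scipy, OpenCV 4.12 (cv2) and the standard library are available. Lean on these libraries where they do the work, as an engineer would, in place of code of your own. Each camera call takes 0.05 s, during which the arm holds its last target. There are 200 camera calls.

### The job

Lay the dark hardwood block lengthways on the wooden bed of the clamp, between its two steel dogs, and let go of it. Then turn the blue turnbuckle by its ball-ended bars, pushing the upper balls over towards the bed, so that both dogs draw in together and grip the block by its ends: firmly, so that turning has clearly become harder, but stop there, because a block squeezed too hard bows. Leave the block flat on the bed and do not disturb the things lying around.

Things in the scene. Friction and masses are not known exactly. Their poses are not given: they have to be found in the camera images.
- block: loose dark hardwood block, 25 x 144 x 12 mm, 35 g, lying flat. Origin: centre of its underside, z up (for its direction see block_mid). Pick it across the 25 mm
- block_mid (a point): centre of the block's underside; here y runs along its 144 mm length, x across its 25 mm width, z up
- clamp: fixed clamp. Origin on the cabinet top; x points from turnbuckle to bed, y along the closing direction, z up; mm here. Plywood base x -70 to 92, y -138 to 138. Along y on it: turnbuckle axis at x -50, z 68; steel rail at x 5; pale wooden bed x 40 to 80, y -56 to 56, top z 56. Two carriages on the rail, their cross plates x -70 to 80, top z 52, each carry a threaded end at x -50 and a dog at x 60
- bed (a point): middle of the bed's upper face, axes as the clamp's. The block belongs here, flat, its length along y and its middle on this point; the dogs, open, leave about 4 to 9 mm free at each of its ends
- axle (a point): middle of the turnbuckle, on its axis (along y), 68 mm above the cabinet top; axes as the clamp's. Blue body with hexagon steel ends, 100 mm long, at most 33 mm thick. From its middle, in the plane y = 0, stand six steel bars 8 mm thick, 60 degrees apart, each with a black ball of 16 mm diameter whose centre is 46 mm from the axis; fingers rub on it with a coefficient of about 0.45
- turnbuckle (a joint): angle a of the turnbuckle, rad, 0 to 7.5 (starts at 1.7 to 2.3), growing as upper balls go to the bed (+x). The balls stand at a and every 60 degrees on, from straight up towards +x. 1 rad draws each dog in by 2.23 mm. It stays where left. Turning free takes 0.27 N m (5.9 N square on a ball); each newton of grip adds 0.00446 N m: right grip 35 N, 0.426 N m; at 60 N (0.54 N m) it bows
- plain_dog: carriage with the plain dog (-y side of the clamp), a dark steel block 28 mm wide, z 52 to 66 mm. Axes as the clamp's; origin that of the clamp when the joint reads 0, moving along +y with the turnbuckle. The flat face that meets the block's end is at x = 60, y = -81 mm of this frame
- sprung_dog: carriage with the sprung dog (+y side). Origin and axes that of the clamp when the joint reads 0, moving along -y. Before its dark housing (face at y = 101 mm) a bright steel pad, 28 mm wide, stands on a spring of 12 N/mm with 6 mm travel. Pad face at x = 60, y = 81 to 87 mm of this frame: it depends on how far the brass spring seat was left screwed out, differs each time and is not measured
- brush: bystander: wire brush, 34 x 120 x 30 mm, origin under its middle
- file: bystander: flat steel file, 210 x 18 x 4 mm, origin under its middle
- pad: bystander: pale wooden sanding block, 72 x 84 x 34 mm, origin under its middle
- mug: bystander: two-coloured mug, 88 x 116 x 90 mm, origin under its middle

How it is judged:
On the way, in this order (a step that is already met when the one before it is completed fails the run):
1. the block lies flat on the bed between the dogs, let go, not yet gripped (x of block in the frame of bed between -0.008 and 0.008 m and y of block in the frame of bed between -0.02 and 0.02 m and z of block in the frame of bed between -0.003 and 0.004 m and angle between block's own z axis and vertical below 0.06 rad and contact force between the fingers and block below 0.1 N and contact force between sprung_dog and block below 5 N), for 0.2 s.
2. both dogs grip the block by its ends with at least 24 N (contact force between each of sprung_dog, plain_dog and block above 24 N), for 0.2 s.
At the end, for the whole second after the job is handed in: The block lies flat on the bed (tilt under 0.06 rad), its middle within 8 mm of the bed's centre line and 20 mm of the bed's middle along the length, its length within 0.1 rad of the closing direction, at rest, and each dog presses on its end with 24 to 52 N (all of step 2 and x of block in the frame of bed between -0.008 and 0.008 m and y of block in the frame of bed between -0.02 and 0.02 m and z of block in the frame of bed between -0.003 and 0.004 m and angle between block's own z axis and vertical below 0.06 rad and linear speed of block below 0.01 m/s and contact force between each of sprung_dog, plain_dog and block below 52 N and angle between the y axis of block_mid and the y axis of clamp, either way round below 0.1 rad); the robot touches nothing.
It fails at once if a dog squeezes the block with more than 60 N (it bows) (contact force between any of sprung_dog, plain_dog and block above 60 N).
It fails at once if the brush, file, sanding block or mug is moved by more than 10 mm (distance of any of brush, file, pad, mug from where it was at the start of the episode above 0.01 m).
It also fails if it takes over 72 s, if anything falls off the work surface, if the arm or the gripper's body presses on something with over 40 N, if the wrist force passes 120 N, or if a joint passes its speed limit or range.

## Working session

There is one attempt and no reset: what is moved stays moved. The work goes in short steps, Python scripts to look and compute and a tool call to move; the robot and the scene stay as the last step left them, time stands still between calls to the robot, and variables do not carry over. Pictures are saved under pics/ and viewed, at most 10 in all, crops included, and the job is handed in when it is done.

Besides the shell and the picture viewer there is one more tool, called after "Emit:" by a JSON object that holds its "op" and its "data", one argument or row to a line. arm_command: Moves the arm, as the interface text tells. Its arguments: {"type":"object","properties":{"commands":{"type":"array","items":{"type":"number"}},"force":{"type":"number"}},"required":["commands"]}

```bash
mkdir -p pics
cat > h.py <<'E'
import numpy as np, cv2
from station import get_obs, read_camera, hand_in
def cam(n,save=None):
    c=read_camera(n); 
    if save: cv2.imwrite('pics/'+save,c['img'][:,:,::-1])
    return c
def ray(c,uv,z):
    K=np.array(c['camera_matrix']);P=np.array(c['pose'])
    d=P[:3,:3]@np.linalg.solve(K,np.array([uv[0],uv[1],1.]));o=P[:3,3]
    return o+d*(z-o[2])/d[2]
def proj(c,p):
    K=np.array(c['camera_matrix']);P=np.array(c['pose'])
    q=K@(P[:3,:3].T@(np.array(p)-P[:3,3]));return q[:2]/q[2]
E
python3 - <<'E'
from h import *
a=cam('top','top1.png');b=cam('side','side1.png')
for c in (a,b): print(np.round(c['camera_matrix'],1).tolist(),np.round(c['pose'],3).tolist())
o=get_obs();print({k:np.round(v,3).tolist() for k,v in o.items()})
E
```

```text
[[482.5, 0.0, 260.8], [0.0, 482.5, 193.7], [0.0, 0.0, 1.0]] [[0.017, -0.994, 0.112, 0.493], [-1.0, -0.02, -0.022, 0.051], [0.024, -0.112, -0.993, 1.206], [0.0, 0.0, 0.0, 1.0]]
[[460.1, 0.0, 252.7], [0.0, 460.1, 190.0], [0.0, 0.0, 1.0]] [[0.735, -0.558, 0.385, 0.223], [-0.678, -0.609, 0.412, -0.392], [0.004, -0.564, -0.826, 0.952], [0.0, 0.0, 0.0, 1.0]]
{'t': 0.1, 'q': [1.212, 0.478, 0.022, 1.556, -0.011, 1.109, -0.083], 'joint_vel': [0.002, -0.001, -0.0, -0.003, 0.0, 0.001, 0.002], 'joint_torque': [0.006, -59.776, 1.614, -28.195, 0.013, 0.005, 0.0], 'eef_pos': [0.167, -0.653, 0.193], 'tool_rot': [-0.001, 0.992, 0.125, -0.0], 'contact_force': [0.041, 0.332, 0.337], 'torque': [-0.015, -0.017, 0.016], 'grasp_force': 0.0, 'gripper_width': 1.001}
```

View pics/top1.png

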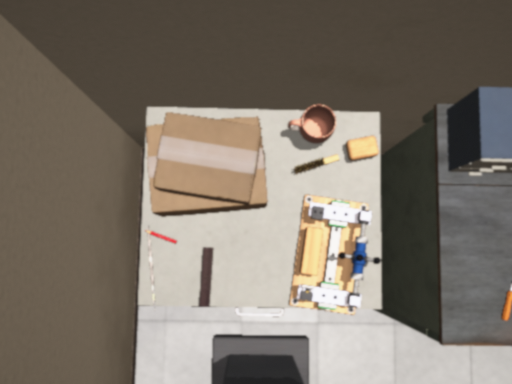

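View pics/side1.png

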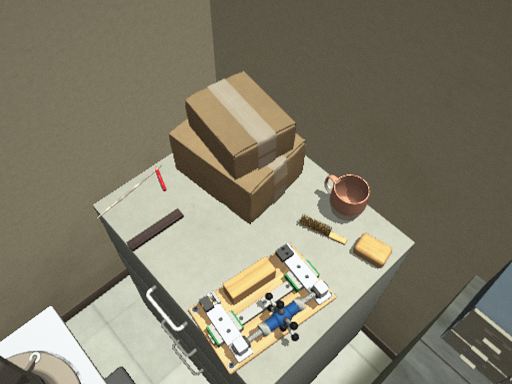

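The top view shows the block at about (206,277) and the clamp at about (330,255), turnbuckle on the right (world -y) and bed on its left. The side view shows the same layout. I'll enlarge the clamp next.

Run:
```python
from h import *
a=cv2.imread('pics/top1.png');b=cv2.imread('pics/side1.png')
A=cv2.resize(a[185:320,285:390],None,fx=4,fy=4,interpolation=cv2.INTER_CUBIC)
B=cv2.resize(b[235:370,185:340],None,fx=2.4,fy=4*1,interpolation=cv2.INTER_CUBIC)
cv2.imwrite('pics/crop1.png',np.hstack([A,B]))
c=cam('top');s=cam('side')
# block: dark in top
g=c['img'].astype(int)
m=np.zeros(g.shape[:2],np.uint8);m[240:306,190:225]=(g.max(2)<90)[240:306,190:225]
r=cv2.minAreaRect(cv2.findNonZero(m));print('block',r,m.sum())
ctr=cv2.boxPoints(r);w=np.array([ray(c,p,.012) for p in ctr]);print(w.round(4),w.mean(0),[np.linalg.norm(w[i]-w[i-1]) for i in range(4)])
g=s['img'].astype(int)
m=np.zeros(g.shape[:2],np.uint8);m[205:255,124:190]=(g.max(2)<75)[205:255,124:190]
n,l,st,ce=cv2.connectedComponentsWithStats(m);print(st,ce)
# blue body
for nme,d in(('top',c),('side',s)):
    h=cv2.cvtColor(d['img'],cv2.COLOR_RGB2HSV);mm=((h[...,0]>100)&(h[...,0]<130)&(h[...,1]>150)&(h[...,2]>60)).astype(np.uint8);
    mm[:180]=0;mm[:,:190]=0;mm[:,400:]=0
    if mm.any(): print(nme,cv2.minAreaRect(cv2.findNonZero(mm)),cv2.findNonZero(mm).mean((0,1)),mm.sum())
```

```text
block ((205.3761444091797, 277.02301025390625), (8.29059886932373, 56.506439208984375), 3.5035314559936523) 421
[[0.3539 0.1683 0.012 ]
 [0.4896 0.1641 0.012 ]
 [0.4887 0.1439 0.012 ]
 [0.353  0.1483 0.012 ]] [0.42127796 0.15616504 0.012     ] [np.float64(0.020033163031423606), np.float64(0.13576445664675976), np.float64(0.020296007801185827), np.float64(0.13580046506587884)]
[[     0      0    512    384 196428]
 [   124    215     59     40    180]] [[255.60011811 191.45616205]
 [146.24444444 239.33888889]]
top ((359.0, 257.5), (27.0, 10.0), 90.0) [359.02970297 257.6980198 ] 202
side ((282.3846130371094, 315.576904296875), (15.808955192565918, 34.94611358642578), 56.30992889404297) [281.82933333 315.88533333] 375
```

View pics/crop1.png

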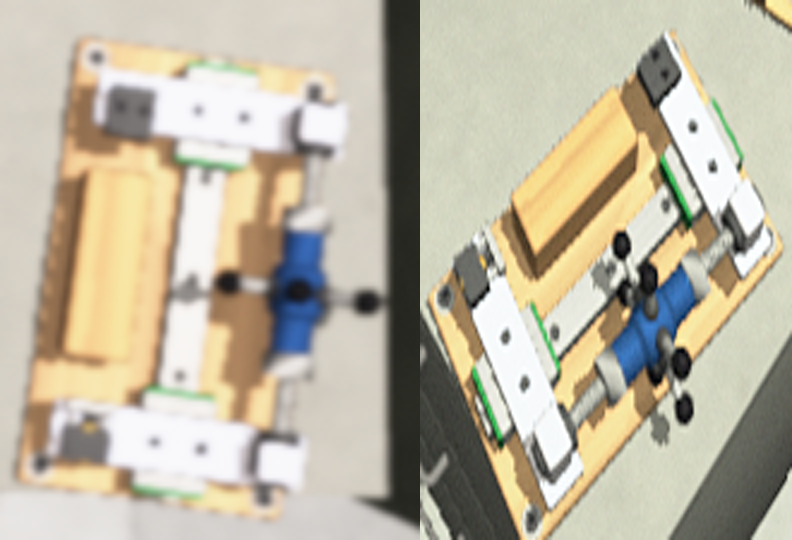

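The crop shows the plain dog at top px (317,212), the sprung dog at (306,295), the bed centre at (312,250), and balls at (342,256), (359.5,257.5) and (377,260). One ball is nearly straight up, so a is about 2.1.

Run:
```python
from h import *
c=cam('top');s=cam('side')
def dark(d,x0,y0,x1,y1,th):
    g=d['img'].astype(int).max(2);m=np.zeros(g.shape,np.uint8);m[y0:y1,x0:x1]=(g<th)[y0:y1,x0:x1]
    n,l,st,ce=cv2.connectedComponentsWithStats(m)
    return [(st[i].tolist(),ce[i].round(2).tolist()) for i in range(1,n) if st[i][4]>4]
print('plain',dark(c,308,202,328,222,100));print('spr',dark(c,298,286,316,304,110))
print('balls',dark(c,336,250,382,266,60))
print('screws',dark(c,290,190,316,204,110),dark(c,355,200,372,212,110),dark(c,288,296,300,305,110),dark(c,345,303,356,314,110))
k=2.4
print('side balls',dark(s,255,288,305,348,55))
print('side plain',dark(s,270,238,290,265,90),'spr',dark(s,195,290,215,315,90))
def tri(u,v):
    A=[];b=[]
    for d,p in((c,u),(s,v)):
        K=d['camera_matrix'];P=np.array(d['pose']);r=P[:3,:3]@np.linalg.solve(K,[*p,1.]);r/=np.linalg.norm(r)
        M=np.eye(3)-np.outer(r,r);A.append(M);b.append(M@P[:3,3])
    A=np.vstack(A);b=np.hstack(b);x=np.linalg.lstsq(A,b,rcond=None)[0];return x,np.linalg.norm(A@x-b)
# bed bright top: V vs
g=c['img'];h=cv2.cvtColor(g,cv2.COLOR_RGB2HSV)
print('row V',h[250,296:340,2].tolist());print('row S',h[250,296:340,1].tolist());print('row H',h[250,296:340,0].tolist())
print('col V',h[215:285,312,2].tolist())
```

```text
plain [([314, 210, 2, 3, 6], [314.5, 211.0])]
spr []
balls [([340, 254, 4, 4, 15], [341.6, 255.4]), ([352, 257, 3, 3, 6], [352.83, 258.17]), ([356, 256, 7, 4, 25], [358.88, 257.56]), ([374, 259, 5, 4, 17], [376.12, 260.41])]
screws [] [] [([294, 299, 3, 3, 6], [294.83, 300.17])] [([350, 307, 2, 3, 5], [350.4, 308.0])]
side balls [([294, 288, 3, 4, 6], [295.0, 289.5]), ([266, 293, 6, 7, 33], [268.39, 295.79]), ([274, 300, 10, 11, 57], [279.07, 304.77]), ([266, 305, 7, 7, 24], [269.08, 307.54]), ([280, 321, 8, 10, 30], [283.53, 326.97]), ([290, 322, 8, 8, 46], [293.3, 325.43]), ([292, 334, 7, 7, 35], [294.8, 336.91])]
side plain [([281, 247, 4, 4, 12], [282.5, 248.5]), ([275, 252, 15, 10, 39], [281.0, 257.18]), ([285, 252, 4, 3, 9], [286.67, 252.89])] spr [([213, 296, 2, 5, 7], [213.43, 298.43]), ([195, 307, 3, 4, 8], [195.75, 308.25]), ([203, 306, 11, 6, 21], [208.24, 308.76])]
row V [154, 173, 172, 154, 144, 133, 115, 146, 214, 241, 247, 248, 247, 247, 247, 247, 247, 248, 248, 248, 248, 248, 247, 245, 241, 242, 245, 246, 243, 234, 200, 153, 166, 226, 244, 248, 248, 248, 248, 249, 248, 247, 246, 245]
row S [66, 105, 114, 118, 117, 119, 124, 131, 123, 104, 95, 94, 96, 101, 103, 101, 97, 94, 90, 86, 85, 85, 90, 96, 101, 96, 91, 90, 93, 102, 111, 97, 34, 11, 4, 4, 3, 4, 3, 4, 4, 8, 32, 70]
row H [14, 14, 14, 14, 14, 14, 14, 14, 16, 19, 22, 22, 21, 20, 19, 20, 21, 21, 22, 23, 23, 23, 23, 21, 19, 18, 19, 19, 18, 16, 14, 14, 12, 12, 15, 15, 20, 15, 20, 15, 15, 15, 16, 19]
col V [115, 107, 100, 105, 131, 148, 154, 161, 196, 235, 245, 245, 241, 244, 247, 247, 247, 247, 248, 247, 248, 248, 247, 247, 247, 247, 247, 247, 247, 247, 247, 247, 247, 247, 247, 247, 248, 247, 248, 248, 248, 248, 248, 248, 248, 248, 248, 248, 248, 247, 248, 248, 248, 248, 248, 248, 248, 247, 245, 238, 235, 241, 246, 247, 248, 248, 248, 248, 247, 245]
```

```bash
cat > fit.py <<'E'
from h import *
from scipy.optimize import least_squares
c=cam('top');s=cam('side')
def W(p,q): 
    x,y,t=p[:3];return [x+np.cos(t)*q[0]-np.sin(t)*q[1],y+np.sin(t)*q[0]+np.cos(t)*q[1],q[2]]
def ball(a): return [-.05+.046*np.sin(a),0,.068+.046*np.cos(a)]
bt=[((40,-56),(152,173)),((40,56),(128,361)),((80,-56),(90,170)),((80,56),(66,355))]
bs=[((80,56),(513,205)),((40,56),(540,247)),((40,-56),(640,135)),((80,-56),(612,90))]
obs=[(c,(q[0]/1e3,q[1]/1e3,.056),(285+u/4-.4,185+v/4-.4)) for q,(u,v) in bt]
obs+=[(s,(q[0]/1e3,q[1]/1e3,.056),(185+(u-420)/2.4-.3,235+v/4-.4)) for q,(u,v) in bs]
bl=[(c,1,(341.6,255.4)),(c,0,(358.9,257.5)),(c,-1,(376.2,260.4))]
def f(p):
    r=[proj(d,W(p,q))-np.array(o) for d,q,o in obs]+[proj(d,W(p,ball(p[3]+k*np.pi/3)))-np.array(o) for d,k,o in bl]
    return np.concatenate(r)
R=least_squares(f,[.4,-.2,1.5,0],loss='soft_l1');p=R.x
E
python3 - <<'E'
from fit import *
print(p.round(4),'e deg',np.degrees(p[3]));print(f(p).reshape(-1,2).round(1).tolist())
for k in range(-2,4): print(k,proj(s,W(p,ball(p[3]+k*np.pi/3))).round(1))
print('bed',W(p,(.06,0,.056)),'axle',W(p,(-.05,0,.068)))
E
```

```text
[ 0.4812 -0.1586  1.4463  0.2546] e deg 14.587181848027479
[[1.1, 0.9], [1.1, 0.9], [0.0, -0.8], [-0.2, 0.0], [-1.7, -3.1], [-2.1, 1.5], [0.1, -0.0], [0.5, -2.7], [0.1, -0.4], [-0.2, -0.3], [0.5, -0.5]]
-2 [295.4 335.9]
-1 [293.5 323.6]
0 [279.4 302.6]
1 [268.5 295.6]
2 [271.1 308.1]
3 [284.  327.5]
bed [np.float64(0.48863187509981754), np.float64(-0.09910763898311745), 0.056] axle [np.float64(0.47497783073474914), np.float64(-0.2082569269903085), 0.068]
```

```bash
sed -i 's/^R=least/bl+=[(s,-2,(294.8,336.9)),(s,-1,(293.3,325.4)),(s,0,(279.1,304.8)),(s,1,(268.4,295.8)),(s,2,(269.1,307.5)),(s,3,(283.5,327))]\nR=least/' fit.py
cat >> h.py <<'E'
from scipy.spatial.transform import Rotation as Ro
def go(pos,yaw):
    """tool-frame shift (m), rotvec (deg) to tool-down pose, tool x at yaw deg"""
    o=get_obs();q=np.array(o['tool_rot']);R=Ro.from_quat(q[[1,2,3,0]])
    T=Ro.from_euler('z',yaw,degrees=True)*Ro.from_euler('x',180,degrees=True)
    print('shift',R.inv().apply(np.array(pos)-o['eef_pos']).round(4),'rot',(R.inv()*T).as_rotvec(degrees=True).round(2))
E
python3 - <<'E'
from fit import *
print(p.round(4),'e deg',np.degrees(p[3]));print(f(p).reshape(-1,2).round(1).tolist())
print('bed',W(p,(.06,0,.056)),'axle',W(p,(-.05,0,.068)),'yaw y line',np.degrees(p[2])-90)
go([.3,-.45,.3],-1.8);go([.45,-.2,.3],-1.8);go([.421,.156,.15],-1.8)
E
```

```text
[ 0.4805 -0.1585  1.4399  0.2145] e deg 12.289194832945212
[[1.2, 1.1], [0.9, 1.1], [0.1, -0.7], [-0.3, 0.1], [-1.9, -3.2], [-2.4, 1.4], [0.0, 0.2], [0.5, -2.6], [0.4, -0.1], [0.6, 0.3], [0.8, 0.1], [-0.2, -0.6], [-0.0, -0.6], [0.4, -1.2], [-0.0, -0.2], [1.4, 0.1], [-0.5, 0.1]]
bed [np.float64(0.4883126658286808), np.float64(-0.09902784496241074), 0.056] axle [np.float64(0.4739534133405699), np.float64(-0.20808659916390837), 0.068] yaw y line -7.500720457092754
shift [ 0.1789 -0.1646 -0.106 ] rot [-0.   -0.   16.17]
shift [ 0.3863 -0.3696 -0.106 ] rot [-0.   -0.   16.17]
shift [ 0.4465 -0.7216  0.044 ] rot [-0.   -0.   16.17]
```

Emit:
{"op": "arm_command", "data": {
  "commands": [0.02,-0.02,-0.04,0,0,4,0.6,0.05,-0.05,-0.07,0,0,8,0.6,0.09,-0.085,-0.1,0,0,12,0.6,0.13,-0.12,-0.106,0,0,16.2,0.6,0.17,-0.155,-0.106,0,0,16.2,0.6,0.205,-0.19,-0.106,0,0,16.2,0.6,0.24,-0.225,-0.106,0,0,16.2,0.6,0.27,-0.26,-0.106,0,0,16.2,0.6]
}}

```text
t: 1.3
eef_pos: [0.3593, -0.3452, 0.3004]
tool_rot: [0.0, 1.0, -0.016, 0.0]
contact_force: [1.0, 0.6, -0.6]
gripper_width: 0.604
grasp_force: 0.0
```

```bash
python3 -c "
from h import *
print(get_obs()['eef_pos'])
go([.45,-.2,.3],-1.8);go([.421,.156,.15],-1.8)"
```

```text
[ 0.35927768 -0.34522669  0.30037555]
shift [ 0.0861 -0.148   0.0003] rot [ 0.04 -0.05 -0.02]
shift [ 0.0457 -0.503   0.1501] rot [ 0.04 -0.05 -0.02]
```

Emit:
{"op": "arm_command", "data": {
  "commands": [0.03,-0.035,0,0,0,0,0.6,0.06,-0.07,0,0,0,0,0.6,0.08,-0.11,0,0,0,0,0.6,0.086,-0.155,0,0,0,0,0.6,0.086,-0.2,0,0,0,0,0.6,0.08,-0.245,0,0,0,0,0.6,0.075,-0.29,0,0,0,0,0.6,0.07,-0.33,0,0,0,0,0.6]
}}

```text
t: 2.1
eef_pos: [0.4384, -0.0172, 0.3003]
tool_rot: [0.0, 1.0, -0.015, 0.0]
contact_force: [0.8, 0.5, 0.2]
gripper_width: 0.601
grasp_force: 0.0
```

```bash
python3 -c "
from h import *
print(get_obs()['eef_pos'])
go([.421,.156,.15],-1.8)"
```

```text
[ 0.4383685  -0.01718846  0.30031952]
shift [-0.0228 -0.1726  0.1503] rot [ 0.01 -0.05  0.03]
```

Emit:
{"op": "arm_command", "data": {
  "commands": [-0.005,-0.04,0.02,0,0,0,0.6,-0.01,-0.08,0.045,0,0,0,0.6,-0.016,-0.12,0.07,0,0,0,0.6,-0.021,-0.16,0.095,0,0,0,0.6,-0.023,-0.1726,0.13,0,0,0,0.6,-0.023,-0.1726,0.17,0,0,0,0.6,-0.023,-0.1726,0.21,0,0,0,0.6,-0.023,-0.1726,0.235,0,0,0,0.6]
}}

```text
t: 2.9
eef_pos: [0.42, 0.1534, 0.0627]
tool_rot: [0.0, 1.0, -0.016, -0.001]
contact_force: [0.6, -0.5, 0.6]
gripper_width: 0.601
grasp_force: 0.0
```

```bash
python3 -c "
from h import *
cam('side','s2.png')
i=cv2.imread('pics/s2.png')[150:300,80:280];cv2.imwrite('pics/s2c.png',cv2.resize(i,None,fx=3.5,fy=3.5))
print(get_obs()['eef_pos'])
go([.421,.156,.002],-1.8)"
```

```text
[0.41829915 0.15248451 0.06017854]
shift [ 0.003  -0.0037  0.0582] rot [ 0.12  0.37 -0.01]
```

View pics/s2c.png

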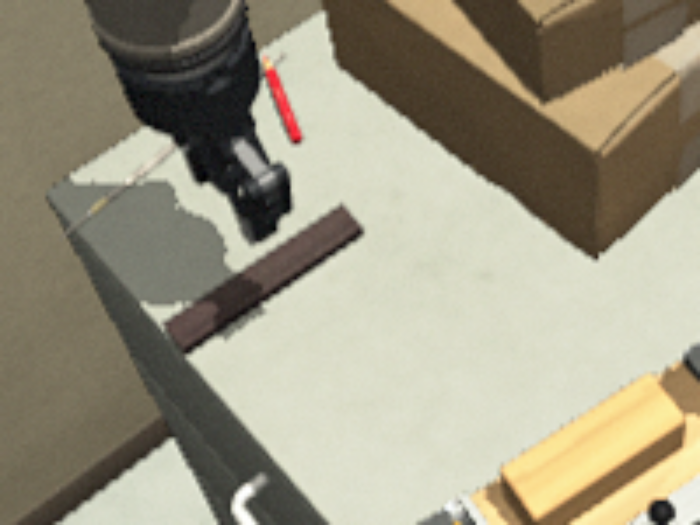

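The picture shows the gripper above the block, which spans crop px (180,335) to (350,220). Aligned, so descending.

Emit:
{"op": "arm_command", "data": {
  "commands": [0.003,-0.003,0.02,0,0,0,0.6,0.003,-0.0035,0.04,0,0,0,0.6,0.003,-0.0035,0.052,0,0,0,0.6,0.003,-0.0035,0.058,0,0,0,0.6,0.003,-0.0035,0.058,0,0,0,0.6]
}}

```text
t: 3.45
eef_pos: [0.4244, 0.1571, 0.007]
tool_rot: [0.0, 1.0, -0.016, -0.0]
contact_force: [-0.4, -0.4, 0.2]
gripper_width: 0.605
grasp_force: 0.0
```

```bash
python3 -c "
from h import *
print(get_obs()['eef_pos'])
go([.421,.156,.002],-1.8)"
```

```text
[0.42439725 0.15708176 0.00698795]
shift [-0.0034  0.0012  0.005 ] rot [ 0.02  0.02 -0.03]
```

Emit:
{"op": "arm_command", "data": {
  "commands": [-0.003,0.001,0.005,0,0,0,0.6,-0.003,0.001,0.005,0,0,0,0.2,-0.003,0.001,0.005,0,0,0,0.1,-0.003,0.001,0.005,0,0,0,0.1,-0.003,0.001,0.005,0,0,0,0.1,-0.003,0.001,0.005,0,0,0,0.1],
  "force": 40
}}

```text
t: 4.05
eef_pos: [0.4215, 0.1563, 0.0021]
tool_rot: [-0.0, 1.0, -0.016, 0.0]
contact_force: [0.1, -0.5, -0.1]
gripper_width: 0.097
grasp_force: 0.0
```

```bash
python3 -c "
from h import *
o=get_obs();print(o['eef_pos'],o['gripper_width'],o['grasp_force'],o['contact_force'])
go([.421,.156,.15],-7.5)
go([.445,.05,.2],-7.5)"
```

```text
[0.42154715 0.15632072 0.00211607] 0.09678193430582441 0.0 [ 0.05059317 -0.45579539 -0.1025474 ]
shift [-0.0005  0.0003 -0.1479] rot [-0.01 -0.01  5.66]
shift [ 0.0269  0.1055 -0.1979] rot [-0.01 -0.01  5.66]
```

The fingers closed without gripping, so I'll look.

```bash
python3 -c "
from h import *
cam('side','s3.png');cam('top','t3.png')
i=cv2.imread('pics/s3.png')[150:300,80:240];j=cv2.imread('pics/t3.png')[220:340,140:260]
cv2.imwrite('pics/s3c.png',np.hstack([cv2.resize(i,(400,375)),cv2.resize(j,(375,375))]))"
```

```text
(no output)
```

View pics/s3c.png

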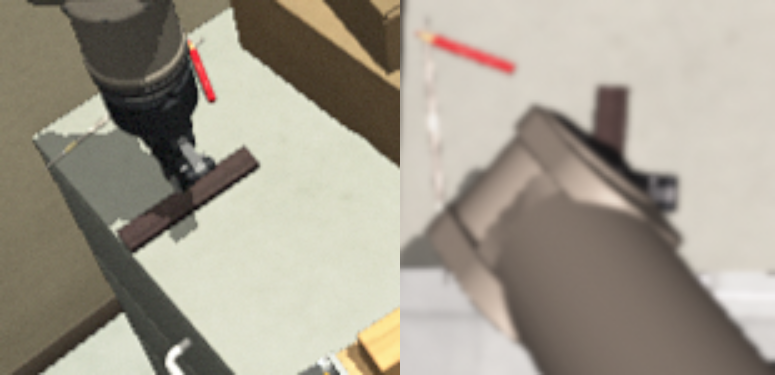

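The block is still in place, with ends at side px (128,246) and (182,212); the fingertips appear behind or above it. I'll cross-check the block position from the side view.

```bash
python3 -c "
from h import *
s=cam('side');c=cam('top')
for e in(-.072,.072):
  q=[.4213+e,.1562-.031*e,.012];print(q,proj(s,q),proj(c,q))
i=s['img'].astype(int);m=np.zeros(i.shape[:2],np.uint8)
sel=(i.max(2)<120)&(i[...,0]-i[...,1]>8);m[205:256,122:190]=sel[205:256,122:190]
n,l,st,ce=cv2.connectedComponentsWithStats(m);k=1+st[1:,4].argmax();r=cv2.minAreaRect(cv2.findNonZero((l==k).astype(np.uint8)));print(st[k],r,[ray(s,p,.012).round(3).tolist() for p in cv2.boxPoints(r)], ray(s,r[0],.012))
print('tcp',proj(s,get_obs()['eef_pos']),proj(c,get_obs()['eef_pos']))
"
```

```text
[0.3493, 0.15843200000000002, 0.012] [128.3157639  244.56719286] [203.55404908 306.95950169]
[0.4933, 0.153968, 0.012] [179.68016222 209.57818882] [207.16873155 247.11408958]
[127 209  56  42 484] ((154.76605224609375, 228.91653442382812), (10.495872497558594, 61.29269790649414), 55.88552474975586) [[0.35, 0.167, 0.012], [0.493, 0.163, 0.012], [0.488, 0.134, 0.012], [0.348, 0.14, 0.012]] [0.41791794 0.1510065  0.012     ]
tcp [155.40242368 228.6933546 ] [205.71670534 276.52316732]
```

```bash
python3 -c "
from h import *
i=cv2.imread('pics/s3.png')[195:255,125:195];cv2.imwrite('pics/s3d.png',cv2.resize(i,None,fx=8,fy=8,interpolation=cv2.INTER_CUBIC))"
```

```text
(no output)
```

View pics/s3d.png

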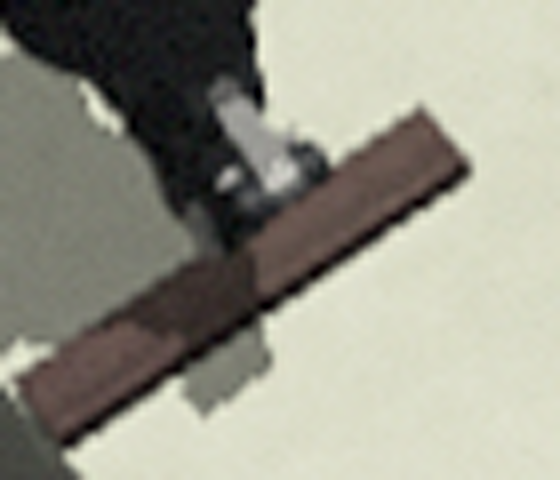

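The zoom shows the fingertips ending at the block's far top edge, px (155,225), consistent with tips hovering at z of about 13 mm just above the block. I'll open, go lower carefully and close again.

Emit:
{"op": "arm_command", "data": {
  "commands": [0,0.001,0,0,0,0,0.5,0,0.001,0,0,0,0,0.5,0,0.001,0,0,0,0,0.5,0,0.001,0.003,0,0,0,0.5,0,0.001,0.005,0,0,0,0.5,0,0.001,0.005,0,0,0,0.5]
}}

```text
t: 4.85
eef_pos: [0.4211, 0.1552, -0.0034]
tool_rot: [0.0, 1.0, -0.016, -0.0]
contact_force: [-0.8, 0.5, 0.7]
gripper_width: 0.502
grasp_force: 0.0
```

Emit:
{"op": "arm_command", "data": {
  "commands": [0,0,0,0,0,0,0.1,0,0,0,0,0,0,0.1,0,0,0,0,0,0,0.1,0,0,0,0,0,0,0.1,0,0,0,0,0,0,0.1]
}}

```text
t: 5.35
eef_pos: [0.4214, 0.1553, -0.003]
tool_rot: [0.0, 1.0, -0.016, 0.0]
contact_force: [0.7, 0.1, 0.6]
gripper_width: 0.098
grasp_force: 0.0
```

Emit:
{"op": "arm_command", "data": {
  "commands": [0,0,0,0,0,0,0.5,0,0,0,0,0,0,0.5,0,0,0,0,0,0,0.5,0,0,0.003,0,0,0,0.5,0,0,0.006,0,0,0,0.5,0,0,0.006,0,0,0,0.5]
}}

```text
t: 5.95
eef_pos: [0.421, 0.1551, -0.0095]
tool_rot: [0.0, 1.0, -0.016, -0.0]
contact_force: [-0.7, -0.1, 0.5]
gripper_width: 0.504
grasp_force: 0.0
```

Emit:
{"op": "arm_command", "data": {
  "commands": [0,0,0,0,0,0,0.1,0,0,0,0,0,0,0.1,0,0,0,0,0,0,0.1,0,0,0,0,0,0,0.1,0,0,0,0,0,0,0.1]
}}

```text
t: 6.45
eef_pos: [0.4214, 0.1553, -0.009]
tool_rot: [-0.0, 1.0, -0.016, 0.0]
contact_force: [-0.2, -0.6, 0.4]
gripper_width: 0.099
grasp_force: 0.0
```

```bash
python3 -c "
from h import *
o=get_obs();print({k:np.round(v,3).tolist() for k,v in o.items()})
cam('side','s4.png')
i=cv2.imread('pics/s4.png')[175:255,115:195];cv2.imwrite('pics/s4d.png',cv2.resize(i,None,fx=7,fy=7,interpolation=cv2.INTER_CUBIC))"
```

```text
{'t': 6.45, 'q': [-0.082, 0.485, -0.489, 2.205, 0.437, 0.544, -2.505], 'joint_vel': [-0.001, 0.002, 0.001, -0.001, 0.001, -0.0, 0.0], 'joint_torque': [-0.003, -44.267, -4.4, -14.758, 0.007, 0.0, 0.0], 'eef_pos': [0.421, 0.155, -0.009], 'tool_rot': [-0.0, 1.0, -0.016, 0.0], 'contact_force': [-0.197, -0.585, 0.369], 'torque': [-0.046, 0.04, 0.013], 'grasp_force': 0.0, 'gripper_width': 0.099}
```

View pics/s4d.png

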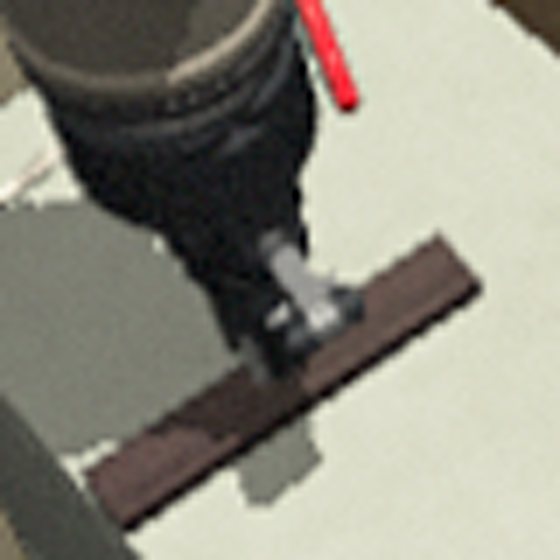

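The tips have moved closer (px (154,228)) but still hover above the block's top: the real fingertip sits about 20 mm behind the reported TCP. I'll find its height by lowering gently with force readings.

Emit:
{"op": "arm_command", "data": {
  "commands": [0,0,0.001,0,0,0,0.1,0,0,0.002,0,0,0,0.1,0,0,0.002,0,0,0,0.1]
}}

```text
t: 6.8
eef_pos: [0.4213, 0.1552, -0.0111]
tool_rot: [0.0, 1.0, -0.016, -0.0]
contact_force: [0.7, -1.2, -0.4]
gripper_width: 0.101
grasp_force: 0.0
```

Emit:
{"op": "arm_command", "data": {
  "commands": [0,0,0.001,0,0,0,0.1,0,0,0.002,0,0,0,0.1,0,0,0.002,0,0,0,0.1]
}}

```text
t: 7.1
eef_pos: [0.4213, 0.1552, -0.0132]
tool_rot: [0.0, 1.0, -0.016, -0.0]
contact_force: [0.2, -0.3, -0.0]
gripper_width: 0.097
grasp_force: 0.0
```

Emit:
{"op": "arm_command", "data": {
  "commands": [0,0,0.001,0,0,0,0.1,0,0,0.002,0,0,0,0.1,0,0,0.002,0,0,0,0.1]
}}

```text
t: 7.4
eef_pos: [0.4213, 0.1552, -0.0151]
tool_rot: [0.0, 1.0, -0.016, -0.0]
contact_force: [-0.2, 0.1, 0.2]
gripper_width: 0.096
grasp_force: 0.0
```

Emit:
{"op": "arm_command", "data": {
  "commands": [0,0,0.001,0,0,0,0.1,0,0,0.002,0,0,0,0.1,0,0,0.002,0,0,0,0.1]
}}

```text
t: 7.7
eef_pos: [0.4213, 0.1553, -0.0171]
tool_rot: [0.0, 1.0, -0.016, -0.0]
contact_force: [0.4, 0.6, 0.4]
gripper_width: 0.101
grasp_force: 0.0
```

Emit:
{"op": "arm_command", "data": {
  "commands": [0,0,0.001,0,0,0,0.1,0,0,0.002,0,0,0,0.1,0,0,0.002,0,0,0,0.1]
}}

```text
t: 8.0
eef_pos: [0.4213, 0.1552, -0.0191]
tool_rot: [0.0, 1.0, -0.016, -0.0]
contact_force: [0.1, 0.2, -0.4]
gripper_width: 0.1
grasp_force: 0.0
```

Emit:
{"op": "arm_command", "data": {
  "commands": [0,0,0.001,0,0,0,0.1,0,0,0.002,0,0,0,0.1,0,0,0.002,0,0,0,0.1]
}}

```text
t: 8.3
eef_pos: [0.4213, 0.1553, -0.0212]
tool_rot: [0.0, 1.0, -0.016, -0.0]
contact_force: [0.4, 0.1, 0.3]
gripper_width: 0.103
grasp_force: 0.0
```

```bash
python3 -c "
from h import *
cam('side','s5.png')
i=cv2.imread('pics/s5.png')[175:255,115:195];cv2.imwrite('pics/s5d.png',cv2.resize(i,None,fx=7,fy=7,interpolation=cv2.INTER_CUBIC))"
```

```text
(no output)
```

View pics/s5d.png

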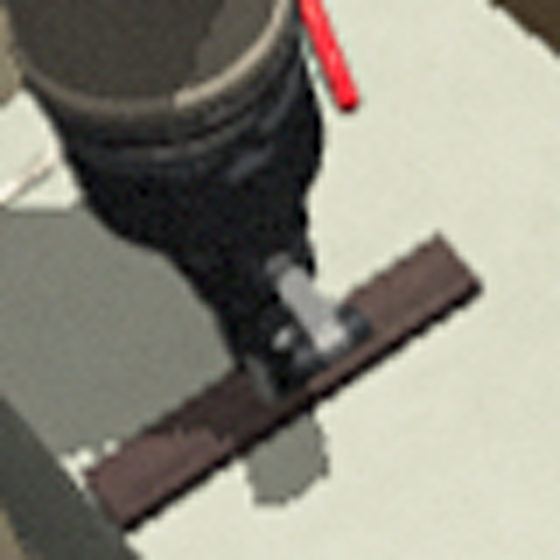

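The tips are now at px (156,232), still clear of contact. I'll continue the gentle lowering.

Emit:
{"op": "arm_command", "data": {
  "commands": [0,0,0.001,0,0,0,0.1,0,0,0.002,0,0,0,0.1,0,0,0.002,0,0,0,0.1]
}}

```text
t: 8.65
eef_pos: [0.4213, 0.1553, -0.0231]
tool_rot: [0.0, 1.0, -0.016, -0.0]
contact_force: [0.2, 0.9, -0.1]
gripper_width: 0.101
grasp_force: 0.0
```

Emit:
{"op": "arm_command", "data": {
  "commands": [0,0,0.001,0,0,0,0.1,0,0,0.002,0,0,0,0.1,0,0,0.002,0,0,0,0.1]
}}

```text
t: 8.95
eef_pos: [0.4214, 0.1553, -0.0249]
tool_rot: [0.0, 1.0, -0.016, 0.0]
contact_force: [-1.6, -0.5, 2.8]
gripper_width: 0.102
grasp_force: 1.4
```

Run:
```python
from h import *
# independent check of arm geometry: detect silhouette rows of arm in side at two saved pics
a=cv2.imread('pics/side1.png').astype(int)
for n in('s3','s4','s5'):
    b=cv2.imread(f'pics/{n}.png').astype(int);d=(abs(a-b).sum(2)>90).astype(np.uint8)
    d[:,:120]=0;d[262:]=0
    k=np.argwhere(d[205:250,140:175]); print(n,[(int(r),[int(x) for x in (np.where(d[r,140:180])[0]+140)[[0,-1]]]) for r in range(212,246,2) if d[r,140:180].any()])
```

```text
s3 [(212, [140, 163]), (214, [140, 165]), (216, [140, 165]), (218, [140, 161]), (220, [140, 159]), (222, [140, 157]), (224, [140, 155]), (226, [140, 155]), (228, [140, 156]), (230, [140, 153]), (232, [140, 156]), (234, [141, 153]), (236, [148, 157]), (238, [152, 158]), (240, [149, 158]), (242, [148, 156]), (244, [148, 154])]
s4 [(212, [140, 158]), (214, [140, 162]), (216, [140, 164]), (218, [140, 160]), (220, [140, 166]), (222, [140, 156]), (224, [140, 160]), (226, [140, 158]), (228, [140, 157]), (230, [140, 155]), (232, [140, 155]), (234, [141, 158]), (236, [147, 159]), (238, [151, 159]), (240, [149, 160]), (242, [149, 158]), (244, [149, 156])]
s5 [(212, [140, 159]), (214, [140, 159]), (216, [140, 159]), (218, [140, 163]), (220, [140, 162]), (222, [140, 167]), (224, [140, 162]), (226, [140, 156]), (228, [140, 159]), (230, [140, 158]), (232, [140, 155]), (234, [143, 159]), (236, [147, 160]), (238, [152, 160]), (240, [149, 161]), (242, [150, 161]), (244, [151, 158])]
```

Contact with the block's top (z = 12 mm) came at a reported z of -0.0245, so the tips are about 36 mm higher than reported. I'll correct for that offset from here: lift, open, go down to -0.035 and close.

Emit:
{"op": "arm_command", "data": {
  "commands": [0,0,-0.004,0,0,0,0.2,0,0,-0.004,0,0,0,0.6,0,0,-0.004,0,0,0,0.6,0,0,-0.004,0,0,0,0.6,0,0,0.002,0,0,0,0.6,0,0,0.006,0,0,0,0.6,0,0,0.009,0,0,0,0.6,0,0,0.009,0,0,0,0.6]
}}

```text
t: 9.75
eef_pos: [0.4209, 0.1551, -0.0346]
tool_rot: [0.0, 1.0, -0.016, -0.001]
contact_force: [0.3, -0.1, 1.2]
gripper_width: 0.598
grasp_force: 0.0
```

Emit:
{"op": "arm_command", "data": {
  "commands": [0,0,0,0,0,0,0.1,0,0,0,0,0,0,0.1,0,0,0,0,0,0,0.1,0,0,0,0,0,0,0.1,0,0,0,0,0,0,0.1]
}}

```text
t: 10.25
eef_pos: [0.4216, 0.1554, -0.0338]
tool_rot: [-0.0, 1.0, -0.016, 0.0]
contact_force: [-0.9, -0.1, 4.6]
gripper_width: 0.276
grasp_force: 39.7
```

Gripped (0.276, 40 N). Lifting and moving to above the bed.

```bash
python3 -c "
from h import *
go([.421,.156,.17],-7.5)
go([.445,.05,.17],-7.5);go([.4883,-.099,.12],-7.5)"
```

```text
shift [-0.0005 -0.0006 -0.2038] rot [-0.01 -0.02  5.67]
shift [ 0.0269  0.1046 -0.2038] rot [-0.01 -0.02  5.67]
shift [ 0.0749  0.2521 -0.1538] rot [-0.01 -0.02  5.67]
```

Emit:
{"op": "arm_command", "data": {
  "commands": [0,0,-0.01,0,0,0,0.1,0,0,-0.03,0,0,0,0.1,0,0,-0.06,0,0,0,0.1,0,0,-0.09,0,0,0,0.1,0,0,-0.12,0,0,1,0.1,0,0,-0.15,0,0,3,0.1,0,0,-0.17,0,0,5,0.1,0,0,-0.17,0,0,5.7,0.1]
}}

```text
t: 11.05
eef_pos: [0.4231, 0.156, 0.139]
tool_rot: [-0.001, 0.998, -0.066, 0.003]
contact_force: [1.0, 0.1, -0.4]
gripper_width: 0.279
grasp_force: 39.3
```

```bash
python3 -c "
from h import *
o=get_obs();print(o['eef_pos'],o['gripper_width'],o['grasp_force'])
go([.445,.05,.135],-7.5);go([.4883,-.099,.135],-7.5)"
```

```text
[0.42312458 0.15604249 0.13904344] 0.27906125682916433 39.28425192832947
shift [0.0357 0.1022 0.004 ] rot [-0.12 -0.3  -0.1 ]
shift [0.0983 0.2442 0.004 ] rot [-0.12 -0.3  -0.1 ]
```

Emit:
{"op": "arm_command", "data": {
  "commands": [0.014,0.035,0,0,0,0,0.1,0.028,0.07,0,0,0,0,0.1,0.042,0.105,0,0,0,0,0.1,0.056,0.14,0,0,0,0,0.1,0.07,0.175,0,0,0,0,0.1,0.084,0.21,0,0,0,0,0.1,0.098,0.244,0,0,0,0,0.1,0.098,0.244,0,0,0,0,0.1]
}}

```text
t: 11.85
eef_pos: [0.4863, -0.1051, 0.135]
tool_rot: [0.001, 0.998, -0.069, -0.001]
contact_force: [-0.1, -0.4, -1.1]
gripper_width: 0.278
grasp_force: 39.3
```

Emit:
{"op": "arm_command", "data": {
  "commands": [0,0,0,0,0,0,0.1,0,0,0.03,0,0,0,0.1,0,0,0.06,0,0,0,0.1,0,0,0.08,0,0,0,0.1,0,0,0.08,0,0,0,0.1]
}}

```text
t: 12.35
eef_pos: [0.4836, -0.0974, 0.0534]
tool_rot: [-0.001, 0.998, -0.064, -0.003]
contact_force: [0.1, 0.2, 0.3]
gripper_width: 0.281
grasp_force: 39.4
```

Run:
```python
from h import *
o=get_obs();print(o['eef_pos'],o['gripper_width'],o['grasp_force'])
go([.4883,-.099,.056],-7.5)
a=cam('top','t6.png');b=cam('side','s6.png')
i=cv2.imread('pics/t6.png')[190:315,280:390];j=cv2.imread('pics/s6.png')[215:360,180:345]
cv2.imwrite('pics/c6.png',np.hstack([cv2.resize(i,None,fx=3.2,fy=3.2),cv2.resize(j,(455,400))]))
```

```text
[ 0.48364821 -0.09742775  0.05343695] 0.28098834375824355 39.35410022735596
shift [ 0.0048  0.001  -0.0026] rot [-0.05  0.35  0.14]
```

View pics/c6.png

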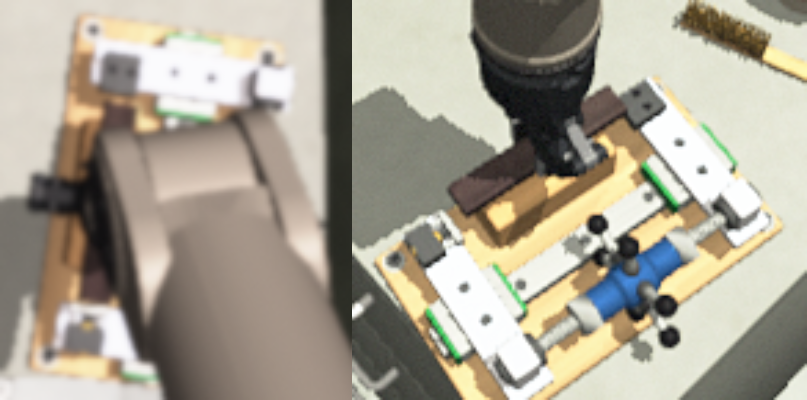

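The block is in the gripper over the bed, visible on both sides of the fingers (side crop (450,190) to (625,95); top crop (118,115) and (95,280)). I'll measure its ends in both views.

Run:
```python
from h import *
import fit
from fit import W,p
s=cam('side');c=cam('top')
R=np.array([[np.cos(p[2]),np.sin(p[2])],[-np.sin(p[2]),np.cos(p[2])]])
for n,d,(x0,y0,x1,y1) in(('side',s,(205,235,290,300)),('top',c,(300,218,324,290))):
    i=d['img'].astype(int);m=np.zeros(i.shape[:2],np.uint8)
    sel=(i.max(2)<110)&(i[...,0]-i[...,2]>8)&(i[...,0]-i[...,2]<35)&(i.max(2)>45);m[y0:y1,x0:x1]=sel[y0:y1,x0:x1]
    nn,l,st,ce=cv2.connectedComponentsWithStats(m)
    for k in range(1,nn):
        if st[k][4]>12:
            pts=cv2.findNonZero((l==k).astype(np.uint8))
            w=[ray(d,q,.099)[:2] for q in cv2.boxPoints(cv2.minAreaRect(pts))]
            print(n,st[k].tolist(),[(R@(v-p[:2])*1e3).round(0).tolist() for v in w])
# predicted corners of a block centred on the tcp
o=get_obs()['eef_pos'];print('tcp in clamp',(R@(np.array(o[:2])-p[:2])*1e3).round(1))
for q in((47.5,72),(72.5,72),(47.5,-72),(72.5,-72)):print(q,[proj(d,W(p,(q[0]/1e3,q[1]/1e3,.099))).round(1).tolist() for d in(c,s)])
```

```text
side [236, 235, 13, 4, 26] [[130.0, -15.0], [136.0, -19.0], [121.0, -40.0], [115.0, -36.0]]
side [250, 235, 12, 4, 17] [[114.0, -40.0], [106.0, -62.0], [103.0, -61.0], [111.0, -38.0]]
side [264, 246, 17, 18, 160] [[78.0, -41.0], [68.0, -77.0], [37.0, -65.0], [46.0, -30.0]]
side [216, 265, 31, 28, 396] [[73.0, 75.0], [73.0, 5.0], [44.0, 7.0], [45.0, 76.0]]
top [306, 218, 18, 70, 455] [[90.0, -72.0], [51.0, -78.0], [31.0, 77.0], [69.0, 83.0]]
tcp in clamp [59.6  0.7]
(47.5, 72) [[316.0, 283.6], [222.6, 291.1]]
(72.5, 72) [[305.1, 282.0], [215.7, 281.3]]
(47.5, -72) [[324.4, 220.8], [281.4, 252.8]]
(72.5, -72) [[313.6, 219.2], [274.1, 243.9]]
```

Run:
```python
from h import *
from fit import W,p
print(get_obs()['eef_pos'])
t=W(p,(.060,.0015,.0));go([t[0],t[1],.03],-7.5);go([t[0],t[1],.0225],-7.5)
```

```text
[ 0.4871943  -0.09950072  0.05686745]
shift [-0.0005 -0.0006  0.0269] rot [ 0.01 -0.1  -0.03]
shift [-0.0005 -0.0006  0.0344] rot [ 0.01 -0.1  -0.03]
```

Emit:
{"op": "arm_command", "data": {
  "commands": [0,0,0.01,0,0,0,0.1,0,0,0.018,0,0,0,0.1,0,0,0.025,0,0,0,0.1,0,0,0.028,0,0,0,0.1,0,0,0.03,0,0,0,0.1,0,0,0.03,0,0,0,0.1]
}}

```text
t: 13.35
eef_pos: [0.4864, -0.0994, 0.0257]
tool_rot: [-0.0, 0.998, -0.066, -0.0]
contact_force: [-0.2, 0.1, 0.1]
gripper_width: 0.279
grasp_force: 39.4
```

Emit:
{"op": "arm_command", "data": {
  "commands": [0,0,0.002,0,0,0,0.1,0,0,0.004,0,0,0,0.1,0,0,0.004,0,0,0,0.1,0,0,0.004,0,0,0,0.1]
}}

```text
t: 13.75
eef_pos: [0.4868, -0.0995, 0.0222]
tool_rot: [0.0, 0.998, -0.066, 0.0]
contact_force: [-1.0, -0.2, 2.5]
gripper_width: 0.279
grasp_force: 39.7
```

Emit:
{"op": "arm_command", "data": {
  "commands": [0,0,0.0003,0,0,0,0.1,0,0,0.0003,0,0,0,0.4,0,0,0.0003,0,0,0,0.5,0,0,0.0003,0,0,0,0.5,0,0,-0.002,0,0,0,0.5,0,0,-0.005,0,0,0,0.5,0,0,-0.02,0,0,0,0.5,0,0,-0.045,0,0,0,0.5]
}}

```text
t: 14.55
eef_pos: [0.4852, -0.0992, 0.0665]
tool_rot: [-0.0, 0.998, -0.066, -0.002]
contact_force: [0.8, -0.0, 0.5]
gripper_width: 0.5
grasp_force: 0.0
```

Emit:
{"op": "arm_command", "data": {
  "commands": [0,0,-0.04,0,0,0,0.5,0,0,-0.08,0,0,0,0.3,0,0,-0.1,0,0,0,0.1,0,0.05,-0.1,0,0,0,0,0,0.1,-0.1,0,0,0,0,0,0.15,-0.1,0,0,0,0,0,0.18,-0.1,0,0,0,0,0,0.18,-0.1,0,0,0,0]
}}

```text
t: 15.35
eef_pos: [0.4611, -0.2835, 0.167]
tool_rot: [0.001, 0.998, -0.07, -0.0]
contact_force: [-0.9, -0.2, -0.6]
gripper_width: -0.001
grasp_force: 0.0
```

Run:
```python
from h import *
from fit import W,p
s=cam('side','s7.png');c=cam('top','t7.png')
print(get_obs()['eef_pos'],get_obs()['gripper_width'])
R=np.array([[np.cos(p[2]),np.sin(p[2])],[-np.sin(p[2]),np.cos(p[2])]])
for n,d,(x0,y0,x1,y1) in(('side',s,(205,240,290,305)),('top',c,(300,218,324,290))):
    i=d['img'].astype(int);m=np.zeros(i.shape[:2],np.uint8)
    sel=(i.max(2)<125)&(i[...,0]-i[...,2]>8)&(i[...,0]-i[...,2]<45);m[y0:y1,x0:x1]=sel[y0:y1,x0:x1]
    nn,l,st,ce=cv2.connectedComponentsWithStats(m)
    for k in range(1,nn):
        if st[k][4]>20:
            pts=cv2.findNonZero((l==k).astype(np.uint8));r=cv2.minAreaRect(pts)
            print(n,st[k].tolist(),[(R@(ray(d,q,.068)[:2]-p[:2])*1e3).round(0).tolist() for q in cv2.boxPoints(r)])
```

```text
[ 0.46337624 -0.27632156  0.16705476] -0.0011918108060413558
side [205, 255, 85, 46, 1779] [[135.0, 66.0], [48.0, -94.0], [-27.0, -46.0], [57.0, 105.0]]
top [304, 221, 17, 62, 560] [[73.0, 72.0], [75.0, -70.0], [51.0, -70.0], [49.0, 72.0]]
```

The top-view mask puts the block centred at clamp (62,1) mm, lying along y with its angle right. Next I'll turn the tool 90° so the narrow finger side pushes, and find the starting point.

```bash
cat >> h.py <<'E'
P=[.4805,-.1585,1.4399]
def cl(pos):
    t=P[2];R=np.array([[np.cos(t),np.sin(t)],[-np.sin(t),np.cos(t)]]);return (R@(np.array(pos[:2])-P[:2])*1e3).round(1)
def wc(x,y,z):
    t=P[2];return [P[0]+np.cos(t)*x-np.sin(t)*y,P[1]+np.sin(t)*x+np.cos(t)*y,z]
E
python3 - <<'E'
from h import *
o=get_obs();print(cl(o['eef_pos']),np.round(o['q'],2))
go(wc(-.115,0,.13),82.5);go(wc(-.115,0,.13),-97.5)
E
```

```text
[-119.     1.6] [ 0.73  0.31 -0.37  1.89  0.13  0.97 -1.4 ]
shift [ 0.0016 -0.004   0.0371] rot [-3.000e-02 -4.000e-02 -8.991e+01]
shift [ 0.0016 -0.004   0.0371] rot [-4.000e-02  3.000e-02  9.009e+01]
```

Emit:
{"op": "arm_command", "data": {
  "commands": [0,0,0,0,0,-8.5,0,0,0,0,0,0,-17,0,0,0,0,0,0,-25.5,0,0,0,0,0,0,-34,0,0,0,0,0,0,-42.5,0,0,0,0,0,0,-51,0,0,0,0,0,0,-59.5,0,0,0,0,0,0,-68,0]
}}

```text
t: 16.35
eef_pos: [0.4636, -0.276, 0.1672]
tool_rot: [-0.0, 0.862, 0.508, 0.0]
contact_force: [-0.6, -0.2, 0.4]
gripper_width: 0.001
grasp_force: 0.0
```

Emit:
{"op": "arm_command", "data": {
  "commands": [0,0,0,0,0,-8,0,0,0,0,0,0,-16,0,0,0,0,0,0,-22,0,0,0,0,0,0,-22,0,0,0,0,0,0,-22,0]
}}

```text
t: 16.85
eef_pos: [0.4633, -0.2768, 0.1671]
tool_rot: [-0.0, 0.752, 0.659, 0.0]
contact_force: [1.2, 0.9, -0.8]
gripper_width: 0.004
grasp_force: 0.0
```

Run:
```python
from h import *
o=get_obs();print(o['eef_pos'],cl(o['eef_pos']),np.round(o['q'],2))
go(wc(-.118,0,.13),82.5);go(wc(-.118,0,.06),82.5)
```

```text
[ 0.46330917 -0.27683056  0.16711659] [-119.6    1.6] [ 0.96  0.36 -0.66  1.87  0.26  1.    0.06]
shift [0.0016 0.0016 0.0371] rot [ 0.01 -0.01 -0.09]
shift [0.0015 0.0016 0.1071] rot [ 0.01 -0.01 -0.09]
```

Emit:
{"op": "arm_command", "data": {
  "commands": [0,0.0015,0.03,0,0,0,0,0,0.0015,0.06,0,0,0,0,0,0.0015,0.09,0,0,0,0,0,0.0015,0.107,0,0,0,0,0,0.0015,0.107,0,0,0,0]
}}

```text
t: 17.35
eef_pos: [0.4628, -0.2767, 0.0578]
tool_rot: [-0.002, 0.752, 0.659, -0.001]
contact_force: [-0.2, 0.3, 0.1]
gripper_width: -0.002
grasp_force: 0.0
```

Emit:
{"op": "arm_command", "data": {
  "commands": [0.005,0,0,0,0,0,0,0.01,0,0,0,0,0,0,0.015,0,0,0,0,0,0,0.018,0,0,0,0,0,0,0.02,0,0,0,0,0,0,0.022,0,0,0,0,0,0,0.024,0,0,0,0,0,0]
}}

```text
t: 18.05
eef_pos: [0.4678, -0.2593, 0.0612]
tool_rot: [0.003, 0.753, 0.658, -0.002]
contact_force: [-1.4, -14.7, 4.9]
gripper_width: -0.003
grasp_force: 7.5
```

Run:
```python
from h import *
o=get_obs();print(o['eef_pos'],cl(o['eef_pos']),np.round(o['contact_force'],1))
```

```text
[ 0.46776193 -0.25928296  0.06116907] [-101.6   -0.5] [ -1.4 -14.7   4.9]
```

Emit:
{"op": "arm_command", "data": {
  "commands": [0.002,0,-0.001,0,0,0,0,0.005,0,-0.002,0,0,0,0,0.008,0,-0.003,0,0,0,0,0.011,0,-0.004,0,0,0,0,0.014,0,-0.005,0,0,0,0,0.014,0,-0.005,0,0,0,0]
}}

```text
t: 18.65
eef_pos: [0.4692, -0.2515, 0.0685]
tool_rot: [0.006, 0.755, 0.656, -0.004]
contact_force: [-8.2, -22.3, 22.5]
gripper_width: -0.0
grasp_force: 16.1
```

```bash
cat > st.py <<'E'
from h import *
o=get_obs();x=cl(o['eef_pos']);print(np.round(o['eef_pos'],4),x,'phi',np.degrees(np.arcsin(np.clip((x[0]+69)/46,-1,1))).round(1))
t=P[2];f=np.array(o['contact_force']);print('F',f.round(1),'along x',(f[0]*np.cos(t)+f[1]*np.sin(t)).round(1))
c=cam('top');s=cam('side')
E
python3 st.py
```

```text
[ 0.4692 -0.2515  0.0685] [-93.7  -0.9] phi -32.5
F [ -8.2 -22.3  22.5] along x -23.2
```

```bash
cat > balls.py <<'E'
from h import *
def dk(d,box,th,minA=8):
    x0,y0,x1,y1=box;g=d['img'].astype(int).max(2);m=np.zeros(g.shape,np.uint8);m[y0:y1,x0:x1]=(g<th)[y0:y1,x0:x1]
    n,l,st,ce=cv2.connectedComponentsWithStats(m);return [(ce[i].round(1).tolist(),int(st[i][4])) for i in range(1,n) if st[i][4]>minA]
def ang():
    c=cam('top');s=cam('side')
    sb=dk(s,(255,285,305,348),55)
    best=[]
    for e in np.arange(-30,30,1.):
        pr=[proj(s,wc(-.05+.046*np.sin(a),0,.068+.046*np.cos(a))) for a in np.radians(e+60*np.arange(6))]
        d=[min(np.hypot(*(np.array(b)-q)) for q in pr) for b,_ in sb]
        best.append((np.mean(np.minimum(d,4)),e))
    print('side',sb);print('e fit',sorted(best)[:3])
    print('top',dk(c,(336,250,382,266),60,4))
    return c,s
E
python3 -c "
from balls import *
ang()"
```

```text
side [([289.5, 317.6], 727), ([267.9, 298.7], 12), ([271.3, 310.9], 15), ([270.6, 325.0], 29), ([275.1, 335.8], 10)]
e fit [(np.float64(2.6403132330604717), np.float64(-28.0)), (np.float64(2.6585604883631286), np.float64(-27.0)), (np.float64(2.689007832988664), np.float64(-29.0))]
top [([340.1, 255.4], 11), ([354.9, 257.3], 47), ([363.9, 258.9], 10), ([377.5, 260.5], 48)]
```

```bash
python3 -c "
from h import *
c=cam('top');s=cam('side')
i=c['img'][235:275,330:390,::-1];j=s['img'][275:350,245:325,::-1]
cv2.imwrite('pics/c8.png',np.hstack([cv2.resize(i,(390,400)[::1],interpolation=cv2.INTER_CUBIC)[:,:390],cv2.resize(j,(410,400),interpolation=cv2.INTER_CUBIC)]))"
```

```text
(no output)
```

View pics/c8.png

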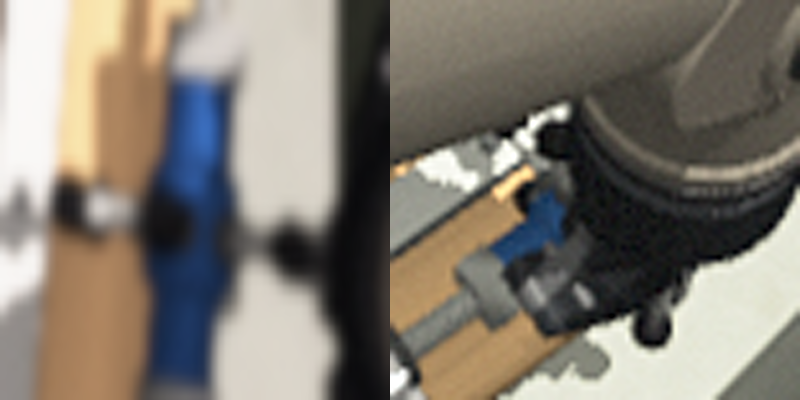

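The top panel shows the balls at px (341,255), (355,257) and (375,260), so the turnbuckle has turned about 10°. The large upward force means the tip rides on the upper side of the ball. I'll back off, go lower and push again.

Emit:
{"op": "arm_command", "data": {
  "commands": [-0.015,0,0,0,0,0,0,-0.03,0,0,0,0,0,0,-0.03,0,0.008,0,0,0,0,-0.03,0,0.015,0,0,0,0,-0.03,0,0.015,0,0,0,0]
}}

```text
t: 19.45
eef_pos: [0.4645, -0.2683, 0.0483]
tool_rot: [-0.002, 0.752, 0.66, -0.0]
contact_force: [-0.2, 0.3, -0.7]
gripper_width: -0.001
grasp_force: 0.0
```

Emit:
{"op": "arm_command", "data": {
  "commands": [0.006,0,0,0,0,0,0,0.011,0,0,0,0,0,0,0.015,0,0,0,0,0,0,0.019,0,0,0,0,0,0,0.023,0,0,0,0,0,0,0.026,0,-0.001,0,0,0,0,0.028,0,-0.002,0,0,0,0,0.028,0,-0.002,0,0,0,0]
}}

```text
t: 20.25
eef_pos: [0.4699, -0.2456, 0.0532]
tool_rot: [0.002, 0.753, 0.658, -0.001]
contact_force: [-1.2, -8.0, 3.1]
gripper_width: 0.0
grasp_force: 3.9
```

```bash
python3 st.py; python3 -c "
from balls import *
ang()"
```

```text
[ 0.4699 -0.2456  0.0532] [-87.7  -0.9] phi -24.0
F [-1.2 -8.   3.1] along x -8.1
side [([288.2, 319.5], 723), ([269.0, 325.6], 27)]
e fit [(np.float64(3.0519901195731682), np.float64(-30.0)), (np.float64(3.0686762879761216), np.float64(29.0)), (np.float64(3.0774770176208577), np.float64(-29.0))]
top [([376.8, 259.2], 101), ([351.7, 256.8], 41), ([338.8, 255.0], 10), ([363.2, 258.4], 13)]
```

That works: 8 N, phi about -25°. Continuing the stroke while raising the tip.

Emit:
{"op": "arm_command", "data": {
  "commands": [0.004,0,-0.002,0,0,0,0,0.008,0,-0.004,0,0,0,0,0.012,0,-0.006,0,0,0,0,0.016,0,-0.008,0,0,0,0,0.02,0,-0.009,0,0,0,0,0.024,0,-0.01,0,0,0,0,0.027,0,-0.01,0,0,0,0,0.027,0,-0.01,0,0,0,0]
}}

```text
t: 21.25
eef_pos: [0.4724, -0.217, 0.0622]
tool_rot: [0.001, 0.752, 0.659, -0.001]
contact_force: [-0.7, -3.7, -0.0]
gripper_width: 0.001
grasp_force: 2.1
```

```bash
python3 st.py; python3 -c "
from balls import *
ang()"
```

```text
[ 0.4724 -0.217   0.0622] [-59.1   0.4] phi 12.4
F [-0.7 -3.7 -0. ] along x -3.8
side [([281.3, 303.8], 796), ([258.4, 311.1], 25), ([293.2, 325.2], 39), ([283.1, 328.0], 23), ([294.9, 337.0], 33)]
e fit [(np.float64(1.569350631144548), np.float64(12.0)), (np.float64(1.5721255930719233), np.float64(11.0)), (np.float64(1.630777031096859), np.float64(13.0))]
top [([369.6, 257.6], 319), ([341.6, 255.0], 21)]
```

Emit:
{"op": "arm_command", "data": {
  "commands": [0.003,0,-0.001,0,0,0,0,0.006,0,-0.002,0,0,0,0,0.009,0,-0.003,0,0,0,0,0.012,0,-0.003,0,0,0,0,0.015,0,-0.003,0,0,0,0]
}}

```text
t: 21.95
eef_pos: [0.4733, -0.2029, 0.0646]
tool_rot: [0.0, 0.753, 0.658, -0.002]
contact_force: [-1.2, -8.0, -3.2]
gripper_width: 0.001
grasp_force: 4.2
```

```bash
python3 st.py
```

```text
[ 0.4733 -0.2029  0.0646] [-44.9   1.3] phi 31.6
F [-1.2 -8.  -3.2] along x -8.1
```

Torque works out at 0.265 N m, the free-turning value. Next ball: lift, go back and lower behind it.

Emit:
{"op": "arm_command", "data": {
  "commands": [-0.005,0,0,0,0,0,0,-0.007,0,-0.02,0,0,0,0,-0.007,0,-0.045,0,0,0,0,-0.035,0,-0.045,0,0,0,0,-0.06,0,-0.045,0,0,0,0,-0.06,0,-0.02,0,0,0,0,-0.06,0,0.005,0,0,0,0,-0.06,0,0.011,0,0,0,0]
}}

```text
t: 22.85
eef_pos: [0.4654, -0.2591, 0.0519]
tool_rot: [-0.002, 0.752, 0.659, -0.0]
contact_force: [-0.1, 0.0, -0.6]
gripper_width: 0.002
grasp_force: 0.0
```

Emit:
{"op": "arm_command", "data": {
  "commands": [0,0,0,0,0,0,0]
}}

```text
t: 22.95
eef_pos: [0.4665, -0.2592, 0.0535]
tool_rot: [-0.001, 0.752, 0.659, 0.0]
contact_force: [-0.7, 0.9, 0.6]
gripper_width: -0.0
grasp_force: 0.0
```

```bash
python3 st.py; python3 -c "
from balls import *
ang()"
```

```text
[ 0.4665 -0.2592  0.0535] [-101.7    0.7] phi -45.3
F [-0.7  0.9  0.6] along x 0.8
side [([292.1, 326.1], 572), ([274.1, 332.7], 34)]
e fit [(np.float64(2.8179880317799153), np.float64(10.0)), (np.float64(2.8302758239503043), np.float64(11.0)), (np.float64(2.8434162498981372), np.float64(9.0))]
top [([352.7, 256.8], 28), ([339.5, 255.4], 11), ([363.1, 258.8], 9), ([375.7, 260.1], 43)]
```

Emit:
{"op": "arm_command", "data": {
  "commands": [0.006,0,0,0,0,0,0,0.011,0,0,0,0,0,0,0.015,0,-0.001,0,0,0,0,0.019,0,-0.003,0,0,0,0,0.023,0,-0.005,0,0,0,0,0.027,0,-0.007,0,0,0,0]
}}

```text
t: 23.75
eef_pos: [0.4703, -0.2355, 0.0615]
tool_rot: [0.001, 0.753, 0.659, -0.001]
contact_force: [0.5, -5.6, -1.5]
gripper_width: 0.001
grasp_force: 2.8
```

```bash
cat > tq.py <<'E'
from h import *
o=get_obs();x=cl(o['eef_pos']);ph=np.arcsin(np.clip((x[0]+69)/46,-1,1))
t=P[2];f=-np.array(o['contact_force']);fx=f[0]*np.cos(t)+f[1]*np.sin(t)
print('x',x,'z',round(o['eef_pos'][2],4),'phi',np.degrees(ph).round(1),'Fx',fx.round(1),'Fz',f[2].round(1),'T',(fx*.046*np.cos(ph)-f[2]*(.046*np.sin(ph)-.008)).round(3),'v',np.abs(o['joint_vel']).max().round(3))
E
python3 tq.py
```

```text
x [-77.7   0. ] z 0.0615 phi -10.9 Fx 5.5 Fz 1.5 T 0.273 v 0.052
```

Emit:
{"op": "arm_command", "data": {
  "commands": [0.003,0,-0.001,0,0,0,0,0.006,0,-0.002,0,0,0,0,0.009,0,-0.003,0,0,0,0,0.012,0,-0.003,0,0,0,0]
}}

```text
t: 24.15
eef_pos: [0.4717, -0.2235, 0.0644]
tool_rot: [0.001, 0.752, 0.659, -0.001]
contact_force: [-2.5, -6.4, 1.6]
gripper_width: 0.001
grasp_force: 3.2
```

```bash
python3 tq.py
```

```text
x [-65.6   0.2] z 0.0644 phi 4.2 Fx 6.6 Fz -1.6 T 0.297 v 0.059
```

Emit:
{"op": "arm_command", "data": {
  "commands": [0.003,0,-0.001,0,0,0,0,0.006,0,-0.001,0,0,0,0,0.009,0,-0.002,0,0,0,0]
}}

```text
t: 24.45
eef_pos: [0.4722, -0.2146, 0.066]
tool_rot: [0.001, 0.753, 0.659, -0.001]
contact_force: [-0.5, -6.6, -2.1]
gripper_width: -0.001
grasp_force: 3.3
```

```bash
python3 tq.py
```

```text
x [-56.7   0.9] z 0.066 phi 15.5 Fx 6.6 Fz 2.1 T 0.282 v 0.046
```

Emit:
{"op": "arm_command", "data": {
  "commands": [0.003,0,0,0,0,0,0,0.006,0,0,0,0,0,0,0.009,0,0,0,0,0,0]
}}

```text
t: 24.75
eef_pos: [0.4729, -0.206, 0.0657]
tool_rot: [0.0, 0.753, 0.658, -0.002]
contact_force: [-0.4, -7.4, -3.0]
gripper_width: 0.002
grasp_force: 3.9
```

```bash
python3 tq.py
```

```text
x [-48.1   1.3] z 0.0657 phi 27.0 Fx 7.4 Fz 3.0 T 0.265 v 0.06
```

Emit:
{"op": "arm_command", "data": {
  "commands": [0.002,0,0,0,0,0,0,0.004,0,0,0,0,0,0]
}}

```text
t: 24.95
eef_pos: [0.4732, -0.2023, 0.0657]
tool_rot: [0.0, 0.753, 0.658, -0.002]
contact_force: [-2.0, -7.8, -3.5]
gripper_width: 0.003
grasp_force: 4.2
```

```bash
python3 tq.py
```

```text
x [-44.4   1.5] z 0.0657 phi 32.3 Fx 8.0 Fz 3.5 T 0.252 v 0.039
```

Still free at a of about 272°. Next ball with the same moves.

Emit:
{"op": "arm_command", "data": {
  "commands": [-0.005,0,0,0,0,0,0,-0.007,0,-0.02,0,0,0,0,-0.007,0,-0.045,0,0,0,0,-0.035,0,-0.045,0,0,0,0,-0.06,0,-0.045,0,0,0,0,-0.06,0,-0.02,0,0,0,0,-0.06,0,0.005,0,0,0,0,-0.06,0,0.012,0,0,0,0]
}}

```text
t: 25.75
eef_pos: [0.4655, -0.2583, 0.0521]
tool_rot: [-0.002, 0.752, 0.659, -0.0]
contact_force: [-0.8, 0.4, -0.3]
gripper_width: -0.003
grasp_force: 0.0
```

Emit:
{"op": "arm_command", "data": {
  "commands": [0.005,0,0,0,0,0,0,0.01,0,0,0,0,0,0,0.014,0,-0.001,0,0,0,0,0.017,0,-0.003,0,0,0,0]
}}

```text
t: 26.15
eef_pos: [0.4697, -0.2438, 0.0582]
tool_rot: [0.001, 0.752, 0.659, -0.0]
contact_force: [-0.5, -5.0, -2.6]
gripper_width: 0.0
grasp_force: 2.7
```

```bash
python3 tq.py
```

```text
x [-86.   -0.4] z 0.0582 phi -21.7 Fx 5.1 Fz 2.6 T 0.281 v 0.043
```

Emit:
{"op": "arm_command", "data": {
  "commands": [0.003,0,-0.001,0,0,0,0,0.006,0,-0.002,0,0,0,0,0.009,0,-0.004,0,0,0,0]
}}

```text
t: 26.45
eef_pos: [0.4706, -0.2355, 0.0623]
tool_rot: [0.002, 0.752, 0.659, -0.001]
contact_force: [-0.2, -5.6, -2.6]
gripper_width: 0.001
grasp_force: 2.7
```

```bash
python3 tq.py
```

```text
x [-77.7  -0.2] z 0.0623 phi -10.9 Fx 5.6 Fz 2.6 T 0.298 v 0.039
```

Emit:
{"op": "arm_command", "data": {
  "commands": [0.003,0,-0.001,0,0,0,0,0.006,0,-0.002,0,0,0,0]
}}

```text
t: 26.65
eef_pos: [0.4714, -0.2294, 0.0642]
tool_rot: [0.002, 0.752, 0.659, -0.001]
contact_force: [-0.9, -5.4, -2.5]
gripper_width: 0.002
grasp_force: 2.9
```

```bash
python3 tq.py
```

```text
x [-71.5  -0.2] z 0.0642 phi -3.1 Fx 5.5 Fz 2.5 T 0.278 v 0.047
```

Emit:
{"op": "arm_command", "data": {
  "commands": [0.003,0,-0.001,0,0,0,0,0.006,0,-0.001,0,0,0,0]
}}

```text
t: 26.85
eef_pos: [0.4719, -0.2238, 0.0653]
tool_rot: [0.002, 0.752, 0.659, -0.001]
contact_force: [-2.6, -6.7, 2.4]
gripper_width: 0.0
grasp_force: 3.6
```

```bash
python3 tq.py
```

```text
x [-65.8  -0. ] z 0.0653 phi 4.0 Fx 6.9 Fz -2.4 T 0.307 v 0.059
```

Emit:
{"op": "arm_command", "data": {
  "commands": [0.003,0,-0.001,0,0,0,0,0.006,0,-0.001,0,0,0,0]
}}

```text
t: 27.05
eef_pos: [0.4725, -0.2181, 0.0661]
tool_rot: [0.002, 0.753, 0.659, -0.001]
contact_force: [-0.9, -7.3, -0.8]
gripper_width: 0.001
grasp_force: 3.9
```

```bash
python3 tq.py
```

```text
x [-60.1   0.1] z 0.0661 phi 11.2 Fx 7.4 Fz 0.8 T 0.332 v 0.06
```

Emit:
{"op": "arm_command", "data": {
  "commands": [0.002,0,0,0,0,0,0,0.005,0,0,0,0,0,0]
}}

```text
t: 27.25
eef_pos: [0.473, -0.2136, 0.0659]
tool_rot: [0.002, 0.753, 0.658, -0.001]
contact_force: [-1.5, -9.0, -2.2]
gripper_width: -0.002
grasp_force: 4.4
```

```bash
python3 tq.py
```

```text
x [-55.6   0.2] z 0.0659 phi 16.9 Fx 9.1 Fz 2.2 T 0.388 v 0.061
```

Emit:
{"op": "arm_command", "data": {
  "commands": [0.002,0,0,0,0,0,0,0.004,0,0,0,0,0,0]
}}

```text
t: 27.45
eef_pos: [0.4732, -0.2099, 0.0658]
tool_rot: [0.002, 0.753, 0.658, -0.002]
contact_force: [-1.8, -9.6, -3.7]
gripper_width: -0.003
grasp_force: 4.9
```

```bash
python3 tq.py
```

```text
x [-51.9   0.5] z 0.0658 phi 21.8 Fx 9.8 Fz 3.7 T 0.383 v 0.041
```

Emit:
{"op": "arm_command", "data": {
  "commands": [0.002,0,0,0,0,0,0,0.004,0,0,0,0,0,0]
}}

```text
t: 27.65
eef_pos: [0.4733, -0.2064, 0.0656]
tool_rot: [0.001, 0.753, 0.658, -0.002]
contact_force: [-1.9, -10.9, -4.3]
gripper_width: 0.001
grasp_force: 5.5
```

```bash
python3 tq.py
```

```text
x [-48.5   0.9] z 0.0656 phi 26.5 Fx 11.1 Fz 4.3 T 0.402 v 0.039
```

Emit:
{"op": "arm_command", "data": {
  "commands": [0.0015,0,0,0,0,0,0,0.003,0,0,0,0,0,0]
}}

```text
t: 27.85
eef_pos: [0.4733, -0.2039, 0.0655]
tool_rot: [0.001, 0.753, 0.658, -0.002]
contact_force: [-3.0, -12.1, -5.6]
gripper_width: -0.001
grasp_force: 6.1
```

```bash
python3 tq.py
```

```text
x [-46.    1.2] z 0.0655 phi 30.0 Fx 12.4 Fz 5.6 T 0.411 v 0.031
```

Torque is about 0.42 N m (roughly 33–35 N), and the angle past contact agrees. I'll stop turning, back off and rise clear.

Emit:
{"op": "arm_command", "data": {
  "commands": [-0.006,0,0,0,0,0,0,-0.0075,0,-0.015,0,0,0,0,-0.0075,0,-0.04,0,0,0,0,-0.0075,0,-0.08,0,0,0,0,-0.02,0,-0.12,0,0,0,0,-0.05,0,-0.15,0,0,0,0,-0.09,0,-0.15,0,0,0,0,-0.09,0,-0.15,0,0,0,0]
}}

```text
t: 28.65
eef_pos: [0.4626, -0.2946, 0.2177]
tool_rot: [0.002, 0.754, 0.657, -0.0]
contact_force: [0.4, -1.4, -0.4]
gripper_width: 0.001
grasp_force: 0.0
```

Emit:
{"op": "arm_command", "data": {
  "commands": [0,0,0,0,0,0,0,0,0,0,0,0,0,0]
}}

```text
t: 28.85
eef_pos: [0.4636, -0.2872, 0.2157]
tool_rot: [0.0, 0.751, 0.66, 0.001]
contact_force: [0.8, 0.6, 0.7]
gripper_width: 0.001
grasp_force: 0.0
```

Run:
```python
from balls import *
c,s=ang();d=c
i=d['img'].astype(int);m=np.zeros(i.shape[:2],np.uint8)
sel=(i.max(2)<125)&(i[...,0]-i[...,2]>8)&(i[...,0]-i[...,2]<45);m[218:290,300:324]=sel[218:290,300:324]
n,l,st,ce=cv2.connectedComponentsWithStats(m)
for k in range(1,n):
    if st[k][4]>20:
        r=cv2.minAreaRect(cv2.findNonZero((l==k).astype(np.uint8)));print(st[k].tolist(),[cl(ray(d,q,.068)).tolist() for q in cv2.boxPoints(r)])
o=get_obs();print(o['eef_pos'],np.round(o['contact_force'],1))
```

```text
side [([290.1, 288.6], 12), ([303.9, 288.1], 9), ([271.8, 298.8], 71), ([303.1, 301.9], 19), ([272.3, 311.5], 10), ([290.0, 315.6], 76), ([302.5, 321.6], 34), ([296.8, 326.3], 15), ([286.9, 332.8], 25), ([296.0, 335.4], 39)]
e fit [(np.float64(2.9772721274083143), np.float64(-28.0)), (np.float64(2.9848666258273573), np.float64(-29.0)), (np.float64(2.985559244630942), np.float64(-27.0))]
top [([353.0, 256.5], 28), ([339.5, 255.5], 12), ([376.0, 260.0], 42)]
[303, 220, 19, 63, 584] [[74.0, 73.1], [76.9, -71.5], [50.2, -72.4], [47.7, 72.2]]
[ 0.46350928 -0.28727846  0.21529778] [-0.4  1.  -0. ]
```

```bash
python3 -c "
from station import hand_in
print(hand_in())"
```

```text
the job is handed in; nothing more can be done
None
```

I handed the job in at about 29 s. The block was let go flat on the bed and is gripped between both dogs at about 33 N, worked out from turning torque and angle, since grip can't be read directly. The arm ended clear of everything, and I steered well wide of the brush, file, sanding block and mug but did not re-measure their positions.

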